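# Change over the programming pod's trays

## Robot

A 6-joint arm with a two-finger parallel gripper is mounted at the origin on the work surface. World frame = base frame: x ahead of the robot, y to its left, z up, the work surface at z = 0. Lengths are in m, angles in rad, forces in N, time in s.
With the tool pointing down it reaches from about 0.35 to 0.975 m from the base axis. Payload 4.9 kg.
Tool frame: the origin (TCP) lies at the very end of the fingers, on their centre line; the grasp point (between the pads) lies 19 mm behind it; z points along the fingers, y is the line along which they close (so a half turn about z gives the same grasp; the last joint's range is limited). The gripper opens to 85 mm and grips with 20 to 120 N. Pads are 22 mm wide; open, the fingers measure 114 mm over their backs; the gripper's body (76 mm by 85 mm) begins 54 mm behind the grasp point. The pads swing forward as they close: fully open they stand 13 mm farther back than shut.
Start: joints at [-1.369, 0.053, 1.613, -0, 1.476, -0.119], TCP at [0.197, -0.593, 0.231] pointing down, gripper open.
Joint ranges: [-3.01, 3.01], [-1.01, 2.22], [0.06, 2.58], [-1.02, 4.17], [0.09, 2.62], [-3.14, 3.14]. Speed limits (rad/s): [2.57, 2.57, 3.14, 3.14, 3.14, 3.14].

## Interface

Orientations are given as a rotation vector (axis times angle).
In Python, from station import ctrl gives the robot as it stands.
- The arm moves only by the tool jog_arm, never from a script. Its argument "plan" is a list of rows, each a list of 7 numbers: the shift along the tool's x, y, z in units of 0.02 m (1.0 is 0.02 m), then the turn, a rotation vector about the tool's x, y, z in units of 45 degrees (1.0 is 45 degrees), then the opening, from -1 (shut) to 1 (fully open). A call has 1 to 8 rows; each row shifts and turns the commanded pose from where the row before left it, along the tool's axes as they then stand; what a row does not reach is not made up. A row lasts 1/10 s, in which the tool goes at most 50 mm and 8.59 degrees, less where a joint would pass 70% of its speed; a pose out of reach is approached as far as the arm can. A call with a number of a shift or a turn outside -1 to 1 is refused whole. A call with a gripper value outside its range is refused whole. The fingers move at their own pace and stop on an object; "grip_force" is the grip in N (left out, the last holds). Time passes only in rows, so rows that do not move let the fingers close. It gives the time, the measured TCP pose, the force, the opening and the grip force at its end, in the units of the state.
- ctrl.get_obs(): the state, without advancing time (a new reading comes with each control period).
- ctrl.get_image(name): name is "scene" or "side" or "wrist"; returns (picture, depth): 420x560x3 uint8, red, green, blue; 420x560 float32, m along the optical axis (not along the pixel's ray), 0 where there is no reading.
- ctrl.camera_info(name): a dict with "camera_matrix" (3x3 intrinsics, pixels), "rvec" (rotation vector, rad) and "tvec" (3), from world to camera coordinates, as OpenCV has them; the wrist camera has in their place "T_tool_cam" (4x4, takes a point from camera to tool coordinates, whose origin is the TCP and whose axes are the flange's). Camera axes: x right, y down, z forward; pixel columns grow to the right and rows downward; lengths in m; the calibration is good to about 2 mm. The wrist camera is an equidistant fisheye: a pixel r from the principal point sees the ray r / f radians off the axis. A picture is of the moment at which its call begins: read the wrist's pose just before it. camera_info takes no time and is no camera call.
- ctrl.finish_job(): hands the job in; it is judged then, once.
The state is a dict: "t": time; "q": joint angles; "dq": joint speeds; "effort": joint torques, N m; "tool_pos": TCP position; "tool_rot": TCP orientation; "contact_force": force on the tool from outside, world axes, zero at the start; "wrist_torque": the same for the moment, N m; "opening": finger opening in m; "grip_force": force on a finger pad.
Only numpy, scipy, OpenCV 4.12 (cv2) and the standard library are available. Lean on these libraries where they do the work, as an engineer would, in place of code of your own. Each camera call takes 0.05 s, during which the arm holds its last target. There are 200 camera calls.

## Task

The chrome key fob is finished and the round token is next: hook a fingertip behind the lip of the tray that holds the fob and draw that tray fully out to its stop, and push the tray that holds the token fully home; either may come first. Only pull and push on the trays: do not pinch a lip between the fingers, do not touch or lift the fob or the token, and leave everything else where it is.

Things in the scene. Friction and masses are not known exactly. Their poses are not given: they have to be found in the camera images.
- pod: Dark blue programming pod, fixed, 225 x 236 x 60 mm. Origin: centre of its underside on the counter; x from its open front to its back, y to the left seen from the front, z up. Two dark grey trays side by side, centred at y = +55 (left) and -55 mm (right), slide out of the front along -x. Hood over x -5 to +125 mm, top at z = 60; the open base runs forward to x = -100 mm.
- fob: Chrome key fob, loose in one of the two trays, 62 mm (y) x 38 mm (x) x 14 mm high, rounded ends, three dark buttons on top. Origin: centre of its underside, on the tray floor 18 mm above the counter. About 60 g. It lies in front of the hood at the start.
- token: Round white transponder token, a disc 32 mm across and 9 mm thick with a copper dot, loose in the other tray. Origin: centre of its underside, on the tray floor. About 20 g.
- tray_left (a joint): left tray (pod y +55 mm), m drawn out: 0 home, 0.100 fully out, hard stops at both; starts 0.015-0.035. About 1.5 N friction, stays where left. 92 mm wide; floor 18, side walls 32 mm above the counter. From the lip's rear face inwards: open finger well 45 mm long, 84 wide; ridge 4 mm thick, 6 high; bay 71 mm long with the loose part.
- edge_left (a point): Middle of the top edge of the rear (well-side) face of the left tray's upright front lip, 50 mm above the counter, moves with the tray; at pod x = -102 mm when home. Axes as the pod's. The lip spans 92 mm across the tray, is 10 mm thick (from this point towards -x; the front 5 mm an aluminium facing) and stands 32 mm above the tray floor.
- bay_left (a point): Centre of the floor of the left tray's bay, moves with the tray, 84.5 mm behind the lip's rear face. Axes as the pod's.
- tray_right (a joint): right tray (pod y -55 mm), m drawn out: 0 home, 0.100 fully out, hard stops at both; starts 0.015-0.035. About 1.5 N friction, stays where left. 92 mm wide; floor 18, side walls 32 mm above the counter. From the lip's rear face inwards: open finger well 45 mm long, 84 wide; ridge 4 mm thick, 6 high; bay 71 mm long with the loose part.
- edge_right (a point): Middle of the top edge of the rear (well-side) face of the right tray's upright front lip, 50 mm above the counter, moves with the tray; at pod x = -102 mm when home. Axes as the pod's. The lip spans 92 mm across the tray, is 10 mm thick (from this point towards -x; the front 5 mm an aluminium facing) and stands 32 mm above the tray floor.
- bay_right (a point): Centre of the floor of the right tray's bay, moves with the tray, 84.5 mm behind the lip's rear face. Axes as the pod's.
- key_ring: Bystander: bronze ring 34 mm across, 5 mm thick, lying on the aluminium turntable (30 mm high, 164 mm across), left of the pod. Origin: centre of its underside.
- cell_box: Bystander: steel coin cell box 52 x 72 x 38 mm standing on the counter to the left. Origin: centre of its underside.
- wedge: Bystander: white plastic fob opener wedge, 105 mm long, 22 mm wide, 10 mm high, lying on the counter beside the pod's left side. Origin: underside, near its middle.
- cell_pot: Bystander: white plastic cup 60 mm across, 50 mm high, on the counter beside the pod's right side. Origin: centre of its underside.
- screwdriver: Bystander: screwdriver 160 mm long lying on the counter to the right. Origin: underside, near its middle.
- spare_key: Bystander: flat key with a black head, 75 mm long, lying on the counter to the right. Origin: underside, near its middle.
Not all that is in view belongs to the job. What is meant by the fob is not brown, purple or turquoise, and is the smaller of those in its own colour.

How it is judged:
On the way:
1. the tray with the fob is being drawn out by a fingertip behind its lip (past 60 mm) ((((horizontal distance between fob and bay_left below 0.035 m and height (world z) of fob below 0.026 m) and contact force between the fingers and tray_left_c5 above 0.3 N and value of joint tray_left above 0.06 m) or ((horizontal distance between fob and bay_right below 0.035 m and height (world z) of fob below 0.026 m) and contact force between the fingers and tray_right_c5 above 0.3 N and value of joint tray_right above 0.06 m))), for 0.05 s.
At the end, for the whole second after the job is handed in: The tray with the fob stands at least 94 mm out (stop at 100 mm), the tray with the token is within 5 mm of home, and fob and token lie at rest on their tray floors within 35 mm of their bay centres (((value of joint tray_left above 0.094 m and value of joint tray_right below 0.005 m and (horizontal distance between fob and bay_left below 0.035 m and height (world z) of fob below 0.026 m) and (horizontal distance between token and bay_right below 0.035 m and height (world z) of token below 0.026 m) and linear speed of each of fob, token below 0.02 m/s) or (value of joint tray_right above 0.094 m and value of joint tray_left below 0.005 m and (horizontal distance between fob and bay_right below 0.035 m and height (world z) of fob below 0.026 m) and (horizontal distance between token and bay_left below 0.035 m and height (world z) of token below 0.026 m) and linear speed of each of fob, token below 0.02 m/s))); the robot touches nothing.
It fails at once if a tray's lip is pinched (both its faces pressed at once, over 2 N) ((contact force between the fingers and tray_left_c5 above 2 N and contact force between the fingers and tray_left_c6 above 2 N) or (contact force between the fingers and tray_right_c5 above 2 N and contact force between the fingers and tray_right_c6 above 2 N)).
It fails at once if the fob or the token is touched by the robot (over 0.5 N) (contact force between any of the fingers, the arm and fob above 0.5 N or contact force between any of the fingers, the arm and token above 0.5 N).
It fails at once if the fob or the token is lifted off its tray floor by over 8 mm (height (world z) of any of fob, token above 0.026 m).
It fails at once if a bystander is moved by over 15 mm (distance of any of key_ring, cell_box, wedge, cell_pot, screwdriver, spare_key from where it was at the start of the episode above 0.015 m).
It also fails if it takes over 45 s, if anything falls off the work surface, if the arm or the gripper's body presses on something with over 40 N, if the wrist force passes 120 N, or if a joint passes its speed limit or range.

## Working session

There is one attempt and no reset: what is moved stays moved. The work goes in short steps, Python scripts to look and compute and a tool call to move; the robot and the scene stay as the last step left them, time stands still between calls to the robot, and variables do not carry over. Pictures are saved under pics/ and viewed, at most 10 in all, crops included, and the job is handed in when it is done.

Besides the shell and the picture viewer there is one more tool, called after "Request:" as a command line: name --pt "numbers of a row" for each row, then --argument value for the rest. jog_arm: Moves the arm, as the interface text tells. Shifts and turns lie within -1 to 1; 1 stands for 0.02 m of shift or 45 degrees of turn. Its arguments: {"type":"object","properties":{"plan":{"type":"array"},"grip_force":{"type":"number"}},"required":["plan"]}

```bash
mkdir -p pics; cat > h.py <<'E'
import numpy as np,cv2
from station import ctrl
def snap(n,f):
    im,d=ctrl.get_image(n); cv2.imwrite(f'pics/{f}.png',im[:,:,::-1]); np.save(f'pics/{f}.npy',d); return im,d
def w(n,f,u,v,z=None):
    c=ctrl.camera_info(n);K=np.array(c['camera_matrix']);R=cv2.Rodrigues(np.array(c['rvec'],float))[0];t=np.array(c['tvec'],float).ravel()
    d=np.load(f'pics/{f}.npy')[v,u]
    r=np.linalg.inv(K)@[u,v,1]
    if z is not None:
        o=-R.T@t; k=R.T@r; return o+k*(z-o[2])/k[2]
    return R.T@(r*d-t)
E
python3 - <<'E'
from h import *
a,_=snap('scene','s1');b,_=snap('side','d1')
print(ctrl.get_obs())
for n in('scene','side'):
    c=ctrl.camera_info(n);print(c); R=cv2.Rodrigues(np.array(c['rvec'],float))[0];print(-R.T@np.ravel(c['tvec']))
E
```

```text
{'t': 0.1, 'q': array([-1.36900215e+00,  5.32853785e-02,  1.61414690e+00, -1.66337114e-05,
        1.47603570e+00, -1.19013581e-01]), 'dq': array([-0.0010362 , -0.00265854, -0.00171156, -0.00083424, -0.00090644,
        0.00139615]), 'effort': array([ 6.17599635e-04, -3.94908607e+01, -3.71361673e+01, -1.18907706e-04,
        3.94296556e-03,  5.03104076e-06]), 'tool_pos': array([ 0.19695619, -0.59255512,  0.23019521]), 'tool_rot': array([-3.09941418e+00, -5.01468785e-01,  1.47789558e-04]), 'contact_force': array([-0.74498708,  0.26884709, -0.14197009]), 'wrist_torque': array([ 0.00962363, -0.03682677, -0.0112011 ]), 'grip_force': 0.0, 'opening': 0.08516564149300973}
{'camera_matrix': array([[446.3343187 ,   0.        , 282.30839592],
       [  0.        , 446.3343187 , 204.12590445],
       [  0.        ,   0.        ,   1.        ]]), 'rvec': array([ 1.62864608,  2.09596445, -0.69005877]), 'tvec': array([ 0.09307803, -0.38575121,  1.57061856])}
[1.23861638 0.20512221 1.02375022]
{'camera_matrix': array([[408.76996982,   0.        , 277.84262351],
       [  0.        , 408.76996982, 205.90575131],
       [  0.        ,   0.        ,   1.        ]]), 'rvec': array([ 0.70105201, -2.47538652,  1.30041863]), 'tvec': array([0.4824275 , 0.19780232, 1.1004554 ])}
[-0.01068956  0.92805305  0.78833204]
```

View pics/s1.png

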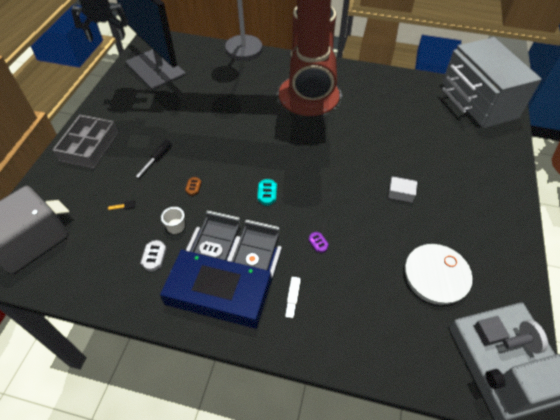

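View pics/d1.png

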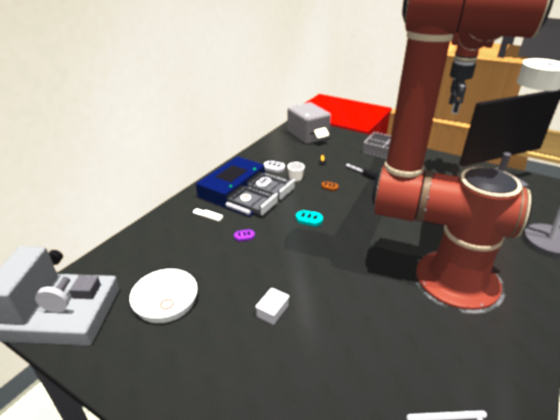

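The fob candidates in the scene view are brown (193,186), turquoise (267,191), purple (318,242), a large chrome one outside the pod (153,255) and a smaller chrome one in a tray (210,248). The chrome one in the tray fits: it isn't an excluded colour, and it's the smaller of the two chrome ones. The token, with its copper dot, is at (252,259). I'll confirm in an enlarged crop.

```bash
python3 - <<'E'
from h import *
a=cv2.imread('pics/s1.png')[195:335,130:310]; cv2.imwrite('pics/s1c.png',cv2.resize(a,None,fx=4,fy=4,interpolation=cv2.INTER_CUBIC))
E
```

```text
(no output)
```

View pics/s1c.png

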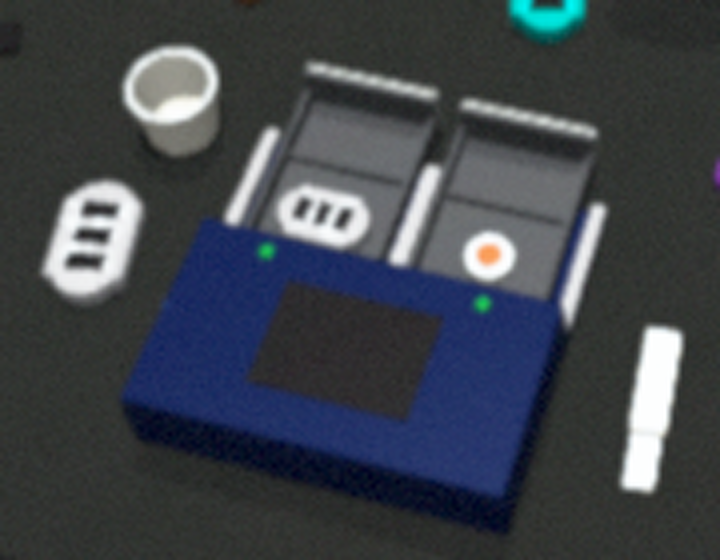

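The crop shows the smaller chrome fob in the pod's right tray, at crop (322,215), and the token in the left tray, at crop (488,255). The lip tops run (308,67)-(436,95) on the right tray and (463,104)-(596,133) on the left. Next I'll measure the corners.

```bash
python3 - <<'E'
from h import *
np.set_printoptions(precision=4,suppress=True)
def p(cx,cy,z):
    u,v=130+(cx-1.5)/4,195+(cy-1.5)/4
    # subpixel plane ray
    a=w('scene','s1',int(round(u)),int(round(v)))
    c=ctrl.camera_info('scene');K=np.array(c['camera_matrix']);R=cv2.Rodrigues(np.array(c['rvec'],float))[0];t=np.ravel(c['tvec'])
    o=-R.T@t;k=R.T@np.linalg.inv(K)@[u,v,1];b=o+k*(z-o[2])/k[2]
    print((cx,cy),'depth',a,'plane',b); return b
for n,l,z in(('R lip',[(308,67),(372,81),(436,95)],.05),('L lip',[(463,104),(530,118),(596,133)],.05),('hood f r,f l,b r,b l',[(207,222),(562,310),(125,398),(500,494)],.06),('ridgeR',[(340,170)],.024),('ridgeL',[(510,208)],.024),('fob',[(322,212)],.032),('tok',[(488,255)],.027)):
    print(n)
    for q in l:p(*q,z)
a=cv2.imread('pics/d1.png')[145:225,190:310]; cv2.imwrite('pics/d1c.png',cv2.resize(a,None,fx=6,fy=6,interpolation=cv2.INTER_CUBIC))
E
```

```text
R lip
(308, 67) depth [ 0.6    -0.1549  0.0487] plane [ 0.6023 -0.1549  0.05  ]
(372, 81) depth [ 0.5992 -0.1102  0.0446] plane [ 0.6025 -0.1096  0.05  ]
(436, 95) depth [ 0.5696 -0.0776  0.0015] plane [ 0.6027 -0.0648  0.05  ]
L lip
(463, 104) depth [ 0.6038 -0.047   0.0457] plane [ 0.6052 -0.0453  0.05  ]
(530, 118) depth [ 0.6028 -0.0003  0.0473] plane [0.6049 0.0007 0.05  ]
(596, 133) depth [ 0.5709  0.0382 -0.0035] plane [0.6055 0.0458 0.05  ]
hood f r,f l,b r,b l
(207, 222) depth [ 0.7352 -0.1741  0.0555] plane [ 0.7376 -0.1712  0.06  ]
(562, 310) depth [0.7418 0.0592 0.0601] plane [0.742  0.0596 0.06  ]
(125, 398) depth [ 0.8606 -0.173   0.059 ] plane [ 0.8613 -0.1728  0.06  ]
(500, 494) depth [0.862  0.0563 0.0573] plane [0.8636 0.0559 0.06  ]
ridgeR
(340, 170) depth [ 0.6561 -0.116   0.019 ] plane [ 0.6596 -0.1152  0.024 ]
ridgeL
(510, 208) depth [0.6587 0.001  0.0201] plane [0.6597 0.0018 0.024 ]
fob
(322, 212) depth [ 0.6986 -0.1132  0.0318] plane [ 0.6976 -0.1132  0.032 ]
tok
(488, 255) depth [ 0.6959 -0.0014  0.0242] plane [ 0.6987 -0.0015  0.027 ]
```

View pics/d1c.png

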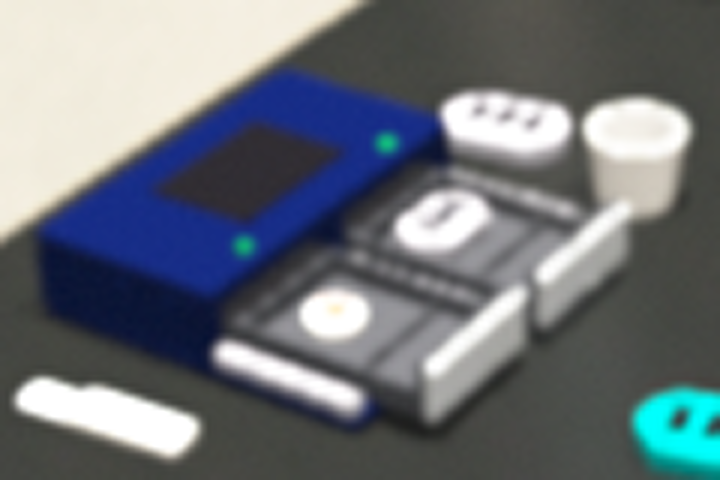

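The side view agrees with the scene view: two lips on the robot's side of the pod, the token in the nearer (left) tray and the fob in the farther (right) one. The lips are at x≈0.60-0.61 and y≈-0.110 (right) and 0.000 (left), and the pod's yaw is about -1°. I'll turn the tool square, shut the fingers and travel across.

Request:
jog_arm --pt "0 0 0 0 0 0.14 -1" --pt "0 0 0 0 0 0.14 -1" --pt "0 0 0 0 0 0.14 -1" --pt "0.6 -1 0 0 0 0 -1" --pt "0.6 -1 0 0 0 0 -1" --pt "0.6 -1 0 0 0 0 -1" --pt "0.6 -1 0 0 0 0 -1" --pt "0.6 -1 0 0 0 0 -1"

```text
t: 0.9
tool_pos: [0.2582, -0.4925, 0.2306]
tool_rot: [-3.141, 0.015, 0.001]
contact_force: [0.6, -0.4, 0.7]
opening: 0.0001
grip_force: 0.0
```

Request:
jog_arm --pt "0.6 -1 0 0 0 0 -1" --pt "0.6 -1 0 0 0 0 -1" --pt "0.6 -1 0 0 0 0 -1" --pt "0.6 -1 0 0 0 0 -1" --pt "0.6 -1 0 0 0 0 -1" --pt "0.6 -1 0 0 0 0 -1" --pt "0.6 -1 0 0 0 0 -1" --pt "0.6 -1 0 0 0 0 -1"

```text
t: 1.7
tool_pos: [0.3556, -0.3334, 0.2307]
tool_rot: [-3.141, 0.015, 0.001]
contact_force: [0.4, 0.1, -1.2]
opening: -0.0002
grip_force: 0.0
```

Request:
jog_arm --pt "0.6 -1 0 0 0 0 -1" --pt "0.6 -1 0 0 0 0 -1" --pt "0.6 -1 0 0 0 0 -1" --pt "0.6 -1 0 0 0 0 -1" --pt "0.6 -1 0 0 0 0 -1" --pt "0.6 -1 0 0 0 0 -1" --pt "0.6 -1 0 0 0 0 -1" --pt "0.6 -1 0 0 0 0 -1"

```text
t: 2.5
tool_pos: [0.453, -0.1744, 0.2308]
tool_rot: [-3.141, 0.014, 0.001]
contact_force: [0.2, -0.6, 0.5]
opening: 0.0002
grip_force: 0.0
```

Request:
jog_arm --pt "0.6 -1 0 0 0 0 -1" --pt "0.6 -1 0 0 0 0 -1" --pt "0.6 -1 0 0 0 0 -1" --pt "0.6 -1 0 0 0 0 -1" --pt "0.6 -1 0 0 0 0 -1" --pt "0.6 -1 0 0 0 0 -1" --pt "0.6 -1 0 0 0 0 -1" --pt "0.6 -1 0 0 0 0 -1"

```text
t: 3.3
tool_pos: [0.5504, -0.0153, 0.2307]
tool_rot: [-3.141, 0.014, 0.002]
contact_force: [0.7, -0.2, -0.2]
opening: 0.0002
grip_force: 0.0
```

```bash
python3 - <<'E'
from h import *
o=ctrl.get_obs();print(o['tool_pos'],o['tool_rot']);snap('wrist','w1')
print(ctrl.camera_info('wrist'))
a=cv2.imread('pics/w1.png');cv2.imwrite('pics/w1b.png',cv2.resize(a,None,fx=1.4,fy=1.4))
E
```

```text
[ 0.55039968 -0.01533523  0.23068234] [-3.14147163e+00  1.41369129e-02  1.63328270e-03]
{'camera_matrix': array([[325.1922621 ,   0.        , 285.6739801 ],
       [  0.        , 325.1922621 , 206.74431817],
       [  0.        ,   0.        ,   1.        ]]), 'T_tool_cam': array([[ 7.80913378e-04, -9.64652950e-01, -2.63522441e-01,
         6.56216503e-02],
       [ 9.99999269e-01,  9.96530695e-04, -6.84546889e-04,
        -1.75769857e-04],
       [ 9.22958377e-04, -2.63521713e-01,  9.64653023e-01,
        -1.41061635e-01],
       [ 0.00000000e+00,  0.00000000e+00,  0.00000000e+00,
         1.00000000e+00]])}
```

View pics/w1b.png

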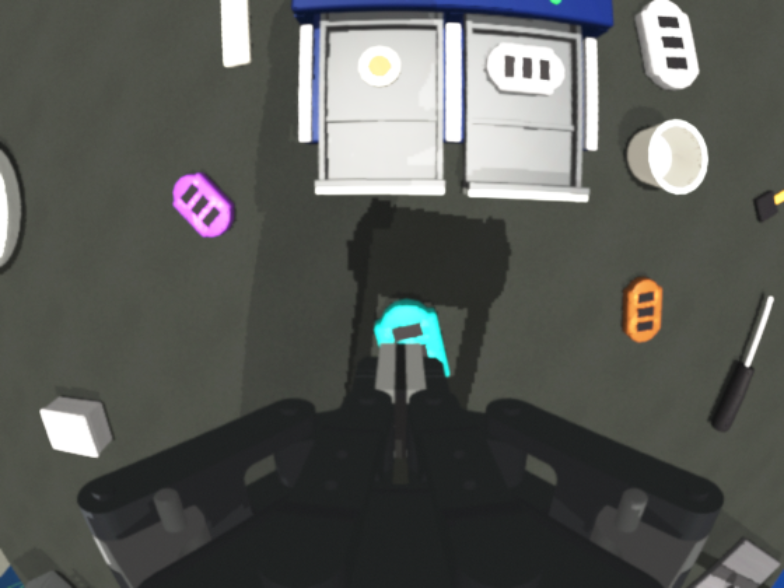

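The wrist view shows both lips: left at view row ~187, columns 316-445, and right at row ~193, columns 466-588. The token sits at (379,66), the fob at (525,68), and the turquoise fob is on the counter at (410,325). I'll measure these as the second view.

```bash
python3 - <<'E'
from h import *
np.set_printoptions(precision=4,suppress=True)
c=ctrl.camera_info('wrist');K=c['camera_matrix'];T=c['T_tool_cam'];D=np.load('pics/w1.npy')
R=cv2.Rodrigues(np.array([-3.14147,.014137,.001633]))[0];P=np.array([.5504,-.01534,.23068])
def q(x,y,z):
    u,v=x/1.4,y/1.4
    e=np.array([u-K[0,2],v-K[1,2]])/K[0,0];r=np.hypot(*e)
    ray=np.r_[e/r*np.sin(r),np.cos(r)]
    d=D[int(round(v)),int(round(u))]
    f=lambda s:R@(T[:3,:3]@(ray*s)+T[:3,3])+P
    a=f(d/ray[2]);o=f(0);k=f(1)-o
    return a,o+k*(z-o[2])/k[2]
for n,x,y,z in(('L lip rear top',380,181,.05),('L facing mid',380,187,.05),('L left end',316,187,.05),('L right end',445,187,.05),('R rear',527,187,.05),('R mid',527,193,.05),('R l',466,191,.05),('R r',588,195,.05),('ridgeL',380,121,.024),('ridgeR',527,127,.024),('tok',379,66,.027),('fob',525,68,.032),('cyan top',408,312,.014)):
    a,b=q(x,y,z);print(n,a,b)
print('cyan scene',w('scene','s1',267,191))
E
```

```text
L lip rear top [ 0.6068 -0.0014  0.0494] [ 0.6068 -0.0014  0.05  ]
L facing mid [ 0.6024 -0.0012  0.0465] [ 0.6026 -0.0013  0.05  ]
L left end [0.6036 0.0451 0.0452] [0.6037 0.0442 0.05  ]
L right end [ 0.6002 -0.0519 -0.0006] [ 0.6024 -0.047   0.05  ]
R rear [ 0.6035 -0.1072  0.0483] [ 0.6036 -0.1067  0.05  ]
R mid [ 0.599  -0.1079  0.0462] [ 0.5992 -0.1068  0.05  ]
R l [ 0.5989 -0.0642  0.0347] [ 0.5997 -0.062   0.05  ]
R r [ 0.5997 -0.1553  0.0498] [ 0.5997 -0.1552  0.05  ]
ridgeL [ 0.6528 -0.0004  0.0173] [ 0.6521 -0.0007  0.024 ]
ridgeR [ 0.6505 -0.116   0.0151] [ 0.6497 -0.1135  0.024 ]
tok [ 0.695  -0.0004  0.0255] [ 0.6946 -0.0004  0.027 ]
fob [ 0.6955 -0.1107  0.0305] [ 0.6951 -0.1102  0.032 ]
cyan top [ 0.5001 -0.021   0.0183] [ 0.4987 -0.0211  0.014 ]
cyan scene [ 0.4699 -0.0235  0.0185]
```

Request:
jog_arm --pt "0.5 -0.4 1 0 0 0 -1" --pt "0.5 -0.35 1 0 0 0 -1" --pt "0 0 1 0 0 0 -1" --pt "0 0 1 0 0 0 -1" --pt "0 0 1 0 0 0 -1" --pt "0 0 1 0 0 0 -1" --pt "0 0 1 0 0 0 -1" --pt "0 0 1 0 0 0 -1"

```text
t: 4.15
tool_pos: [0.5699, -0.0016, 0.07]
tool_rot: [-3.142, 0.014, 0.001]
contact_force: [-0.4, 0.4, 0.2]
opening: 0.0001
grip_force: 0.0
```

Request:
jog_arm --pt "0 0 1 0 0 0 -1" --pt "0 0 0.9 0 0 0 -1" --pt "0.4 0 0 0 0 0 -1" --pt "0.4 0 0 0 0 0 -1" --pt "0.3 0 0 0 0 0 -1" --pt "0.3 0 0 0 0 0 -1" --pt "0.3 0 0 0 0 0 -1"

```text
t: 4.85
tool_pos: [0.6055, -0.002, 0.0343]
tool_rot: [3.141, -0.014, 0.002]
contact_force: [-3.0, -0.4, 1.5]
opening: -0.0001
grip_force: 0.9
```

Request:
jog_arm --pt "0.25 0 0 0 0 0 -1" --pt "0.25 0 0 0 0 0 -1" --pt "0.15 0 0 0 0 0 -1"

```text
t: 5.15
tool_pos: [0.6159, -0.0019, 0.0335]
tool_rot: [-3.142, 0.014, 0.01]
contact_force: [-15.0, 0.7, 11.5]
opening: 0.0
grip_force: 7.7
```

Request:
jog_arm --pt "0.15 0 0 0 0 0 -1" --pt "0.1 0 0 0 0 0 -1"

```text
t: 5.35
tool_pos: [0.616, -0.0018, 0.0333]
tool_rot: [3.141, -0.013, -0.031]
contact_force: [-31.9, -1.0, 24.3]
opening: -0.0001
grip_force: 16.1
```

The tray stopped hard at x=0.616 with 32 N, so it's home. I'll back off, rise and go over the right tray's well.

Request:
jog_arm --pt "-0.5 0 0 0 0 0 -1" --pt "-0.8 0 0 0 0 0 -1" --pt "0 0 -1 0 0 0 -1" --pt "0 0 -1 0 0 0 -1" --pt "0 0 -1 0 0 0 -1" --pt "0 0 -1 0 0 0 -1" --pt "0.5 1 -0.2 0 0 0 -1" --pt "0.5 1 0 0 0 0 -1"

```text
t: 6.15
tool_pos: [0.6179, -0.0423, 0.1193]
tool_rot: [3.141, -0.012, 0.007]
contact_force: [0.4, -0.7, 0.0]
opening: 0.0001
grip_force: 0.0
```

Request:
jog_arm --pt "0.4 1 0 0 0 0 -1" --pt "0.3 1 0 0 0 0 -1" --pt "0 1 0 0 0 0 -1" --pt "0 0.4 0 0 0 0 -1" --pt "0 0 0 0 0 0 -1"

```text
t: 6.65
tool_pos: [0.6292, -0.1115, 0.1164]
tool_rot: [-3.141, 0.018, 0.002]
contact_force: [-0.2, -0.4, -0.0]
opening: -0.0
grip_force: 0.0
```

```bash
python3 - <<'E'
from h import *
print(ctrl.get_obs()['tool_pos']);snap('wrist','w2');snap('scene','s2')
a=cv2.imread('pics/w2.png');b=cv2.imread('pics/s2.png')[180:320,130:310]
b=cv2.resize(b,(400,311),interpolation=cv2.INTER_CUBIC);a=cv2.resize(a,(400,300))
cv2.imwrite('pics/c2.png',np.hstack([a,b[:300]]))
E
```

```text
[ 0.62915531 -0.11147664  0.11643946]
```

View pics/c2.png

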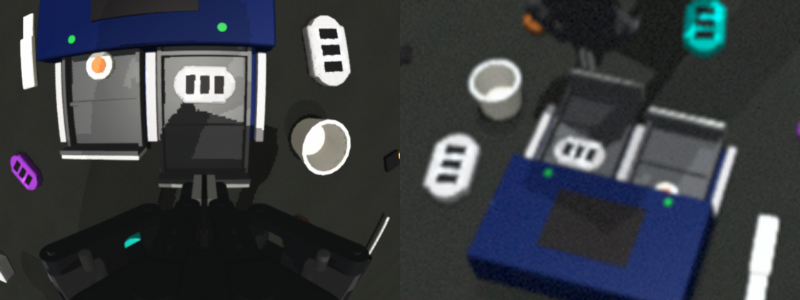

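The left tray is home with the token on its floor. The fingertips are over the right tray's well, clear of the fob. I'll descend behind the lip.

Request:
jog_arm --pt "0 0 1 0 0 0 -1" --pt "0 0 1 0 0 0 -1" --pt "0 0 1 0 0 0 -1" --pt "0 0 0.8 0 0 0 -1" --pt "0 0 0.4 0 0 0 -1" --pt "0 0 0 0 0 0 -1"

```text
t: 7.35
tool_pos: [0.6285, -0.1093, 0.0318]
tool_rot: [-3.141, 0.013, 0.004]
contact_force: [-0.3, 0.2, -0.5]
opening: 0.0001
grip_force: 0.0
```

Request:
jog_arm --pt "-0.25 0 0 0 0 0 -1" --pt "-0.25 0 0 0 0 0 -1" --pt "-0.25 0 0 0 0 0 -1" --pt "-0.25 0 0 0 0 0 -1" --pt "-0.25 0 0 0 0 0 -1" --pt "-0.25 0 0 0 0 0 -1" --pt "-0.25 0 0 0 0 0 -1" --pt "-0.25 0 0 0 0 0 -1"

```text
t: 8.15
tool_pos: [0.5892, -0.1097, 0.0335]
tool_rot: [3.141, -0.014, 0.001]
contact_force: [1.7, 0.2, 1.0]
opening: -0.0004
grip_force: 0.9
```

Request:
jog_arm --pt "-0.25 0 0 0 0 0 -1" --pt "-0.25 0 0 0 0 0 -1" --pt "-0.25 0 0 0 0 0 -1" --pt "-0.25 0 0 0 0 0 -1" --pt "-0.25 0 0 0 0 0 -1" --pt "-0.25 0 0 0 0 0 -1" --pt "-0.25 0 0 0 0 0 -1"

```text
t: 8.85
tool_pos: [0.554, -0.1092, 0.0333]
tool_rot: [-3.141, 0.014, 0.0]
contact_force: [2.1, 1.1, 1.4]
opening: 0.0001
grip_force: 0.9
```

Request:
jog_arm --pt "-0.2 0 0 0 0 0 -1" --pt "-0.15 0 0 0 0 0 -1" --pt "-0.1 0 0 0 0 0 -1"

```text
t: 9.15
tool_pos: [0.5463, -0.1092, 0.0333]
tool_rot: [-3.142, 0.015, -0.005]
contact_force: [9.6, 0.4, -5.7]
opening: -0.0002
grip_force: 4.9
```

Request:
jog_arm --pt "-0.15 0 0 0 0 0 -1" --pt "-0.1 0 0 0 0 0 -1"

```text
t: 9.35
tool_pos: [0.5462, -0.1092, 0.0336]
tool_rot: [3.141, -0.017, 0.027]
contact_force: [28.6, 1.0, -21.6]
opening: -0.0005
grip_force: 14.1
```

The tray has reached its stop: x stayed at 0.546 while the force rose to 29 N. I'll ease back into the well and lift out.

Request:
jog_arm --pt "0.4 0 0 0 0 0 -1" --pt "0.4 0 0 0 0 0 -1" --pt "0 0 -0.6 0 0 0 -1" --pt "0 0 -1 0 0 0 -1" --pt "0 0 -1 0 0 0 -1" --pt "0 0 -1 0 0 0 -1" --pt "0 0 -1 0 0 0 -1" --pt "0 0 -1 0 0 0 -1"

```text
t: 10.15
tool_pos: [0.556, -0.1094, 0.1468]
tool_rot: [3.141, -0.014, -0.001]
contact_force: [-0.1, 0.0, 0.2]
opening: -0.0001
grip_force: 0.0
```

Request:
jog_arm --pt "-1 0 -1 0 0 0 -1" --pt "-1 0 -1 0 0 0 -1" --pt "-1 0 0 0 0 0 -1" --pt "0 0 0 0 0 0 -1"

```text
t: 10.55
tool_pos: [0.4952, -0.1089, 0.1867]
tool_rot: [3.141, -0.015, 0.001]
contact_force: [0.2, -0.6, -0.1]
opening: 0.0002
grip_force: 0.0
```

```bash
python3 - <<'E'
from h import *
snap('wrist','w3');snap('scene','s3')
a=cv2.imread('pics/w3.png');b=cv2.imread('pics/s3.png')[160:300,130:310]
b=cv2.resize(b,(400,311),interpolation=cv2.INTER_CUBIC);a=cv2.resize(a,(400,300))
cv2.imwrite('pics/c3.png',np.hstack([a,b[:300]]))
E
```

```text
(no output)
```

View pics/c3.png

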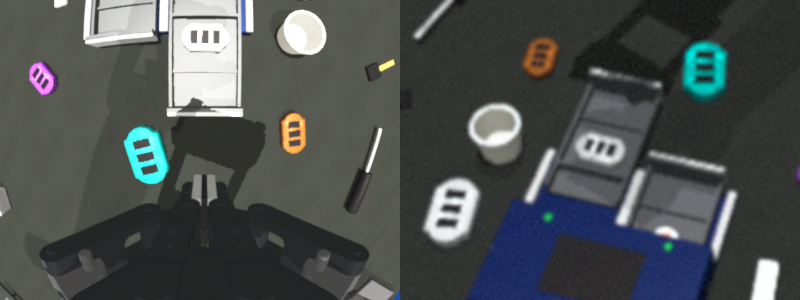

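The right tray is fully out with the fob centred in its bay, the left tray is home with the token in place, and the arm is clear.

```bash
python3 -c "
from station import ctrl
print(ctrl.finish_job())"
```

```text
the job is handed in; nothing more can be done
None
```

The job is handed in: the right tray with the chrome fob is drawn out to its stop and the left tray with the token is pushed fully home, though the hand-in gave no verdict.

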